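Press the keyed hose-tail bushing home in the irrigation manifold

ROBOT

A 6-joint arm with a two-finger parallel gripper is mounted at the origin on a cart in front of the work surface, level with it; the furniture and walls round the work are solid. World frame = base frame: x ahead of the robot, y to its left, z up, the work surface at z = 0. Lengths are in mm, angles in rad, forces in N, time in s.
With the tool pointing down it reaches from about 275 to 725 mm from the base axis. Payload 15.9 kg.
Tool frame: the origin (TCP) lies at the very end of the fingers, on their centre line; the grasp point (between the pads) lies 19 mm behind it; z points along the fingers, y is the line along which they close (so a half turn about z gives the same grasp; the last joint's range is limited). The gripper opens to 85 mm and grips with 20 to 120 N. Pads are 22 mm wide; open, the fingers measure 114 mm over their backs; the gripper's body (76 mm by 85 mm) begins 54 mm behind the grasp point. The pads swing forward as they close: fully open they stand 13 mm farther back than shut.
Start: joints at [-1.255, 0.213, -0.034, 1.323, 0, 1.571], TCP at [155.282, -475.261, 231.306] pointing down, gripper open.
Joint ranges: [-2.98, 2.98], [-0.74, 1.72], [-1.14, 1.35], [-2.1, 2.04], [-1.57, 1.44], [-3.14, 3.14]. Speed limits (rad/s): [1.89, 1.89, 2.39, 2.57, 3.14, 3.14].

INTERFACE

Orientations are given as a rotation vector (axis times angle).
In Python, from cell import r gives the robot as it stands. The module is installed in compiled form; this text tells all that it offers.
- The arm moves only by the tool drive_tool, never from a script. Its argument "targets" is a list that holds one entry, the list of rows, each a list of 4 numbers: the shift along the tool's x, y, z in cm, then the turn about the tool's z in degrees. A call has 1 to 10 rows; each row shifts and turns the commanded pose from where the row before left it, along the tool's axes as they then stand; what a row does not reach is not made up. A row lasts 1/10 s, in which the tool goes at most 50 mm and 8.59 degrees, less where a joint would pass 70% of its speed; a pose out of reach is approached as far as the arm can. A call with a gripper value outside its range is refused whole. "gripper" is the opening, from 0 (shut) to 1 (fully open), set as the call begins (left out, the last holds). The fingers move at their own pace and stop on an object; "grip_force" is the grip in N (left out, the last holds). Time passes only in rows, so rows that do not move let the fingers close. It gives the time, the measured TCP pose, the force, the opening and the grip force at its end, in the units of the state.
- r.sense(): the state, without advancing time (a new reading comes with each control period).
- r.snapshot(name): name is "side" or "top" or "wrist"; returns (picture, depth): 384x512x3 uint8, red, green, blue; 384x512 float32, mm along the optical axis (not along the pixel's ray), 0 where there is no reading.
- r.calibration(name): a dict with "intrinsics" (3x3 intrinsics, pixels), "k1" (the pictures are not rectified: a ray, as slopes to the right and down, at radius r is drawn at 1 + k1 r^2 times it, then the intrinsics apply), "R" (3x3) and "t" (3): a world point X has camera coordinates R X + t. Camera axes: x right, y down, z forward; pixel columns grow to the right and rows downward; lengths in mm; the calibration is good to about 2 mm. A picture is of the moment at which its call begins: read the wrist's pose just before it. calibration takes no time and is no camera call; for the wrist camera it gives the pose at the moment of the call.
- r.hand_in(): hands the job in; it is judged then, once.
The state is a dict: "clock": time; "joint_pos": joint angles; "qvel": joint speeds; "effort": joint torques, N m; "tool_pos": TCP position; "eef_rot": TCP orientation; "ft_force": force on the tool from outside, world axes, zero at the start; "moment": the same for the moment, N m; "grip_width": finger opening in mm; "finger_force": force on a finger pad.
Only numpy, scipy, OpenCV 4.12 (cv2) and the standard library are available. Lean on these libraries where they do the work, as an engineer would, in place of code of your own. Each camera call takes 0.05 s, during which the arm holds its last target. There are 200 camera calls.

TASK

Fit the bushing with the orange flange into the orange-ringed port of the grey irrigation manifold: its square foot has to find the hidden square seat in the bore, so feel for it by turning, then press the bushing fully home until its flange sits flush on the block, and let go. Leave the blue bushing and everything else on the bench where it stands.

Things in the scene. Friction and masses are not known exactly. Their poses are not given: they have to be found in the camera images.
- orange_bushing: Loose white bushing with orange flange, 0.2 kg, standing on its foot; origin: centre of its underside, z up its axis. Going up: square foot 34x34 mm (sides along x, y), z 0-14 mm; round shank 52 mm dia., z 14-44; flange 70 mm dia., z 44-52; plain round hose tail 34 mm dia., z 52-98 (grip here from above, any yaw). A quarter turn gives the same fit.
- orange_shoulder (a point): Centre of the underside of the orange flange, on the bushing's axis, 44 mm above its origin.
- blue_bushing: Loose bushing of the same form and height (98 mm, tail 34 mm dia.) with a blue 76 mm flange, 60 mm shank and 40 mm square foot: too large for the port. Leave it standing. Origin: centre of its underside.
- manifold: Fixed grey block 110x110 mm, 60 mm high, pipe stubs on its +y and -y sides (to 81 mm from the axis); origin: centre of its underside. A vertical round bore, 54 mm dia., 3 mm chamfer, orange ring round its mouth, opens at the centre of its top. 31 mm down is a fixed rigid seat with a 38 mm square hole; its angle varies, is unrelated to the block's yaw and is not reported: find it by touch.
- port (a point): Centre of the bore's mouth, in the top face (60 mm up). At a wrong angle the foot rests on the seat, the flange 13 mm above the face; within about 0.1 rad of the right angle (four per turn) it drops 4 mm into the square hole onto a stiff seal, to be pushed the last 9 mm with about 8 N; the seal stays where pushed. Then the flange bottoms on the face.
- tape_roll: Bystander: roll of buff tape, 98 mm across, 48 mm high, lying flat; origin at the centre of its underside.
- snips: Bystander: orange-handled snips lying flat, 34 x 159 x 13 mm; origin at the centre of their underside.
- timer: Bystander: white bench timer, 64 x 70 x 21 mm, lying flat; origin at the centre of its underside.
Things that resemble listed ones, but are neither listed nor needed, are in the scene too. Leave any brown look-alike of the manifold alone. Leave any pink look-alike of the orange_bushing alone.

How it is judged (in metres and radians):
At the end, for the whole second after the job is handed in: The orange bushing sits in the port, upright within 0.06 rad and centred within 4 mm, its flange's underside within 2.5 mm of the manifold's top face, at rest and released; the blue bushing still stands within 30 mm of where it was (z of orange_shoulder in the frame of port between -0.003 and 0.0025 m and horizontal distance between orange_shoulder and port below 0.004 m and angle between orange_bushing's own z axis and vertical below 0.06 rad and linear speed of orange_bushing below 0.01 m/s and contact force between the fingers and orange_bushing below 0.1 N and angle between blue_bushing's own z axis and vertical below 0.1 rad and distance of blue_bushing from where it was at the start of the episode below 0.03 m); the robot touches nothing.
It fails at once if the blue bushing is knocked over or shifted by more than 50 mm (angle between blue_bushing's own z axis and vertical above 0.5 rad or distance of blue_bushing from where it was at the start of the episode above 0.05 m).
It fails at once if the tape roll, the snips or the timer is shifted by more than 50 mm (distance of any of tape_roll, snips, timer from where it was at the start of the episode above 0.05 m).
It also fails if it takes over 54 s, if anything falls off the work surface, if the arm or the gripper's body presses on something with over 40 N, if the wrist force passes 120 N, or if a joint passes its speed limit or range.

## Working session

There is one attempt and no reset: what is moved stays moved. The work goes in short steps, Python scripts to look and compute and a tool call to move; the robot and the scene stay as the last step left them, time stands still between calls to the robot, and variables do not carry over. Pictures are saved under pics/ and viewed, at most 10 in all, crops included, and the job is handed in when it is done.

Besides the shell and the picture viewer there is one more tool, called after "Request:" as a command line: name --argument value ..., lists and objects as JSON in quotes. drive_tool: Moves the arm, as the interface text tells. Its arguments: {"type":"object","properties":{"targets":{"type":"array","items":{"type":"array","items":{"type":"array","items":{"type":"number"}}}},"gripper":{"type":"number"},"grip_force":{"type":"number"}},"required":["targets"]}

```bash
mkdir -p pics; cat > h.py <<'E'
import numpy as np, cv2
from cell import r
def snap(n,tag):
    c=r.calibration(n); p,d=r.snapshot(n)
    cv2.imwrite(f'pics/{tag}.png',cv2.cvtColor(p,cv2.COLOR_RGB2BGR)); np.savez(f'{tag}.npz',p=p,d=d,K=c['intrinsics'],k1=c['k1'],R=c['R'],t=c['t'])
def ray(z,u,v):
    K=z['K'];k=float(z['k1'])
    return cv2.undistortPoints(np.array([[[u,v]]],float),K,np.array([k,0,0,0,0]))[0,0]
def pt(z,u,v,h=None):
    a=ray(z,u,v); D=np.array([a[0],a[1],1]); R=z['R'];t=np.ravel(z['t'])
    if h is None: s=z['d'][int(round(v)),int(round(u))]
    else:
        c=-R.T@t; w=R.T@D; s=(h-c[2])/w[2]
    return R.T@(D*s-t)
E
python3 - <<'E'
from h import *
for n in('top','side'): snap(n,n+'0')
print(r.sense())
a=np.hstack([cv2.imread('pics/top0.png')]); 
E
```

```text
{'clock': 0.1, 'joint_pos': array([-1.25500399e+00,  2.13302728e-01, -3.50014323e-02,  1.32347733e+00,
       -8.94171944e-06,  1.57080187e+00]), 'qvel': array([ 0.00045096, -0.00164234,  0.00141794, -0.00108452, -0.00070342,
        0.00079712]), 'effort': array([-1.89222359e-03, -6.87254190e+01,  4.87804198e+01,  1.22986382e-02,
       -1.57057616e-04, -1.63252963e-06]), 'tool_pos': array([ 155.18825964, -474.98872163,  230.86573005]), 'eef_rot': array([-3.10155405e+00, -4.93825481e-01,  2.57125243e-04]), 'ft_force': array([-0.2238905 ,  0.55358125, -0.14016812]), 'moment': array([-0.10718188, -0.0090639 ,  0.00223147]), 'finger_force': 0.0, 'grip_width': 85.50415937823645}
```

View pics/top0.png

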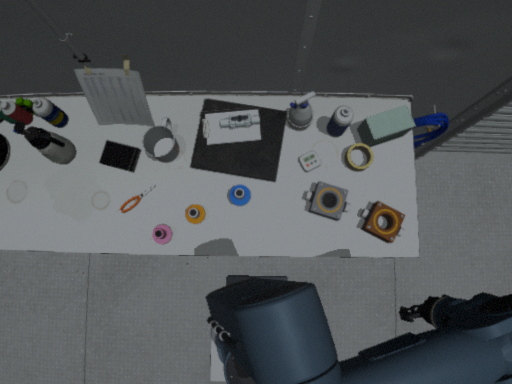

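View pics/side0.png

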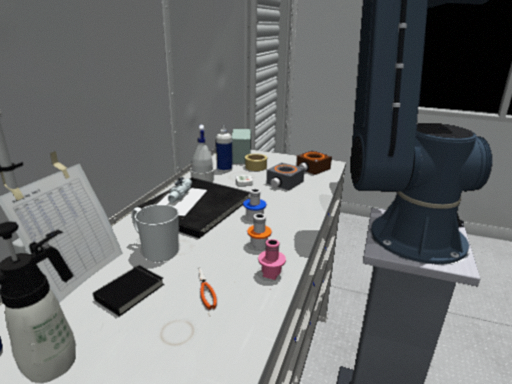

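Top picture: orange bushing at about (195,213), blue (239,195), pink (162,234), grey manifold bore (329,201), brown look-alike (383,222). I'll enlarge the top view.

```bash
python3 - <<'E'
from h import *
im=cv2.imread('pics/top0.png')
a=cv2.resize(im[185:240,170:260],None,fx=8,fy=8,interpolation=2)[:, :400]
b=cv2.resize(im[175:230,300:350],None,fx=8,fy=8,interpolation=2)
cv2.imwrite('pics/crop.png',np.hstack([a,b]))
z=np.load('top0.npz')
for u,v,h in[(195,213,None),(193,212,98),(193,212,None),(195,213,52),(239,195,None),(329,201,60),(316,201,None),(329,201,None)]:print(u,v,h,pt(z,u,v,h).round(1))
E
```

```text
195 213 None [435.9 211.   93.8]
193 212 98 [438.8 217.2  98. ]
193 212 None [438.8 217.3  97.7]
195 213 52 [440.2 218.3  52. ]
239 195 None [498.9  61.6 100.6]
329 201 60 [ 487.9 -254.    60. ]
316 201 None [ 487.3 -207.7   60.4]
329 201 None [ 493.4 -261.6   21.1]
```

View pics/crop.png

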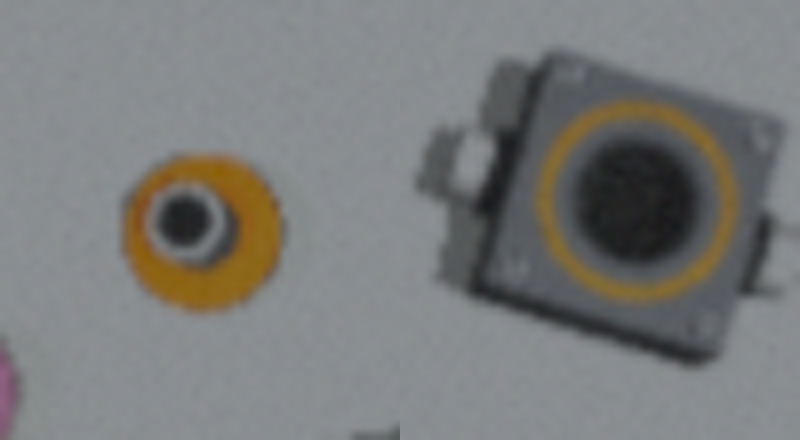

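```bash
cat >> h.py <<'E'
from scipy.spatial.transform import Rotation as Ro
def to(x,y,z):
    s=r.sense(); R=Ro.from_rotvec(s['eef_rot']).as_matrix()
    d=R.T@(np.array([x,y,z])-s['tool_pos']); print('to',(x,y,z),'shift cm',(d/10).round(2),'tcp',s['tool_pos'].round(1),'yaw',np.degrees(np.arctan2(R[1,0],R[0,0])).round(2),'tilt',np.degrees(np.arccos(-R[2,2])).round(2),'q',s['joint_pos'].round(2),'F',s['ft_force'].round(2),'grip',s['grip_width'].round(1),'t',s['clock'])
E
python3 - <<'E'
from h import *
z=np.load('top0.npz')
print(pt(z,194.9,213.5,52),pt(z,192.6,212,98),pt(z,329.25,199.5,60))
c=r.calibration('wrist'); R=Ro.from_rotvec(r.sense()['eef_rot']).as_matrix()
print('cam pos in tool',R.T@(-c['R'].T@c['t']-r.sense()['tool_pos']),'axis in tool',R.T@c['R'][2],'f',c['intrinsics'][0,0])
to(440,-250,231);to(488,-254,231)
E
```

```text
[438.40981387 218.5736658   52.        ] [438.74333994 218.60187957  98.        ] [ 493.24769616 -254.96332768   60.        ]
cam pos in tool [  71.67519952   -0.16462161 -143.03256854] axis in tool [-0.28053705  0.00132449  0.95984228] f 339.15658939536166Traceback (most recent call last):
  File "<stdin>", line 6, in <module>
  File "h.py", line 18, in to
    d=R.T@(np.array([x,y,z])-s['tool_pos']); print('to',(x,y,z),'shift cm',(d/10).round(2),'tcp',s['tool_pos'].round(1),'yaw',np.degrees(np.arctan2(R[1,0],R[0,0])).round(2),'tilt',np.degrees(np.arccos(-R[2,2])).round(2),'q',s['joint_pos'].round(2),'F',s['ft_force'].round(2),'grip',s['grip_width'].round(1),'t',s['clock'])
                                                                                                                                                                                                                                                                                          ^^^^^^^^^^^^^^^^^^^^^
AttributeError: 'float' object has no attribute 'round'
```

Request:
drive_tool --targets '[[[3.85,-1.08,0,0],[3.85,-1.08,0,0],[3.85,-1.08,0,0],[3.85,-1.08,0,0],[3.85,-1.08,0,0],[3.85,-1.08,0,0],[3.85,-1.08,0,0],[3.85,-1.08,0,0],[3.85,-1.08,0,0],[3.85,-1.08,0,0]]]'

```text
clock: 1.1
tool_pos: [488.8, -251.8, 231.0]
eef_rot: [-3.102, -0.494, 0.001]
ft_force: [-0.0, -1.3, -0.4]
grip_width: 85.3
finger_force: 0.0
```

```bash
sed -i "s/s\['grip_width'\].round(1)/s['grip_width']/" h.py; python3 - <<'E'
from h import *
snap('wrist','w1'); to(438.6,218.6,231); s=r.sense(); print(s['qvel'].round(3))
E
```

```text
to (438.6, 218.6, 231) shift cm [ 9.510e+00 -4.608e+01  3.000e-02] tcp [ 492.6 -248.8  230.5] yaw 18.24 tilt 0.1 q [-0.47  0.32  0.11  1.36  0.    2.35] F [ 1.4   7.41 -2.12] grip 85.32792290866209 t 1.15
[-0.074 -0.028 -0.049 -0.022 -0.007 -0.115]
```

View pics/w1.png

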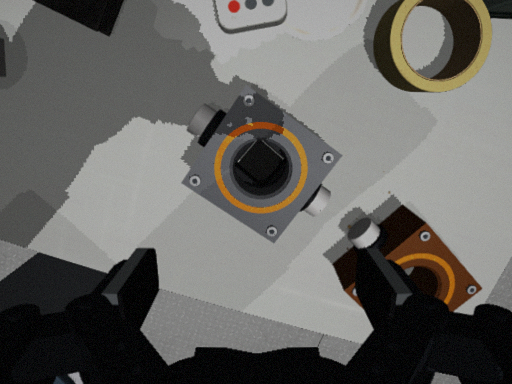

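The wrist view shows the orange ring centred near (261,168) and the square hole visible inside the bore. I retake it now the arm has settled, and enlarge.

```bash
python3 - <<'E'
from h import *
snap('wrist','w2'); z=np.load('w2.npz'); s=r.sense()
im=z['p']; hsv=cv2.cvtColor(im,cv2.COLOR_RGB2HSV)
m=((hsv[...,0]>8)&(hsv[...,0]<28)&(hsv[...,1]>150)&(hsv[...,2]>80)).astype(np.uint8); m[:, 330:]=0; m[:100]=0;m[240:]=0
P=np.array([pt(z,u,v,60.)[:2] for v,u in zip(*np.nonzero(m))])
A=np.c_[2*P,np.ones(len(P))];c=np.linalg.lstsq(A,(P**2).sum(1),rcond=None)[0]
R=np.hypot(*(P-c[:2]).T);print('ring',c[:2],len(P),R.min(),R.max())
to(438.6,218.6,231)
b=cv2.cvtColor(im[110:230,200:320],cv2.COLOR_RGB2BGR).astype(float)
cv2.imwrite('pics/w2c.png',cv2.resize(np.clip(b*2.5,0,255).astype(np.uint8),None,fx=5,fy=5,interpolation=2))
E
```

```text
ring [ 492.9316504  -254.58307632] 1633 37.8465209991995 44.27079115928056
to (438.6, 218.6, 231) shift cm [ 9.810e+00 -4.615e+01 -1.000e-02] tcp [ 490.5 -250.3  230.4] yaw 18.31 tilt 0.07 q [-0.47  0.32  0.11  1.36  0.    2.35] F [-1.19 -1.63 -0.23] grip 85.48247515685354 t 1.2
```

View pics/w2c.png

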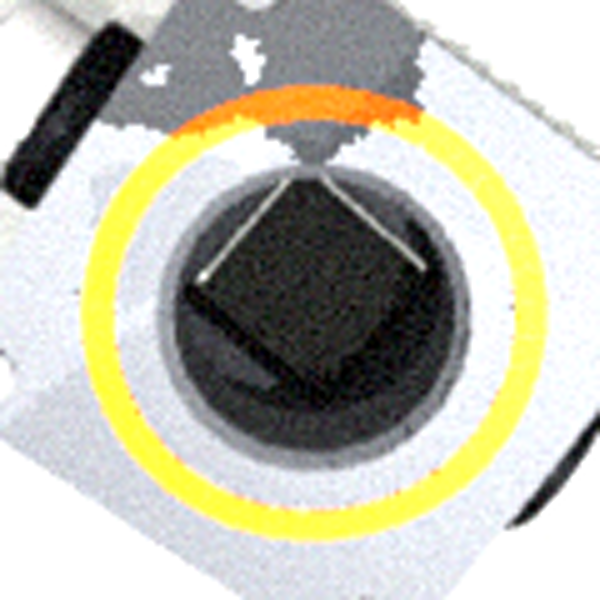

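The crop shows the square hole: left edge from (203,275) to (293,175), right edge (320,178) to (422,268). This gives a starting angle for the touch search.

```bash
python3 - <<'E'
from h import *
z=np.load('w2.npz')
for a,b in[((203,275),(293,175)),((320,178),(422,268))]:
    p,q=[pt(z,200+(u+.5)/5-.5,110+(v+.5)/5-.5,29.) for u,v in(a,b)]
    d=q-p;print(p.round(1),q.round(1),np.hypot(*d[:2]),np.degrees(np.arctan2(d[1],d[0]))%90)
E
```

```text
[ 488.3 -232.5   29. ] [ 513.8 -243.7   29. ] 27.84678492873917 66.3143253189713
[ 515.  -249.1   29. ] [ 503.9 -275.    29. ] 28.22136300985187 66.85215100760927
```

Request:
drive_tool --targets '[[[0.98,-4.6,0,-8.5],[0,0,0,-8.5],[0,0,0,-8.5],[0,0,0,-8.5],[0,0,0,-8.5],[0,0,0,-8.5],[0,0,0,-8.5],[0,0,0,-8.5],[0,0,0,-8.5],[0,0,0,-8.5]]]'

```text
clock: 2.2
tool_pos: [482.2, -206.6, 231.1]
eef_rot: [-1.946, -2.465, 0.0]
ft_force: [0.7, 0.7, -0.7]
grip_width: 85.3
finger_force: 0.0
```

```bash
python3 - <<'E'
from h import *
to(438.6,218.6,231)
E
```

```text
to (438.6, 218.6, 231) shift cm [4.237e+01 5.630e+00 2.000e-02] tcp [ 482.2 -206.6  231.1] yaw 103.42 tilt 0.04 q [-0.4   0.26  0.03  1.34 -0.    0.93] F [ 0.7   0.71 -0.71] grip 85.2946925905423 t 2.2
```

Request:
drive_tool --targets '[[[4.24,0.56,0,0],[4.24,0.56,0,0],[4.24,0.56,0,0],[4.24,0.56,0,0],[4.24,0.56,0,0],[4.24,0.56,0,0],[4.24,0.56,0,0],[4.24,0.56,0,0],[4.24,0.56,0,0],[4.24,0.56,0,0]]]'

```text
clock: 3.2
tool_pos: [440.6, 220.6, 231.2]
eef_rot: [1.954, 2.46, -0.0]
ft_force: [0.9, -0.8, 0.4]
grip_width: 85.6
finger_force: 0.0
```

```bash
python3 - <<'E'
from h import *
r.snapshot('wrist'); r.snapshot('wrist')
snap('wrist','w3'); to(438.6,218.6,85)
E
```

```text
to (438.6, 218.6, 85) shift cm [-0.18 -0.23 14.58] tcp [440.6 220.9 230.8] yaw 103.28 tilt 0.05 q [ 0.46  0.2  -0.05  1.32  0.    1.8 ] F [ 0.26 -0.09  0.37] grip 85.32650246447568 t 3.35
```

View pics/w3.png

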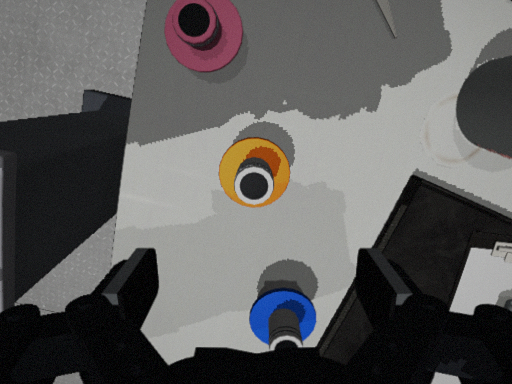

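Wrist view: orange tail top ring centred about (254,184), flange about (255,173); clear space on both finger sides, blue at (284,325) and pink (203,30) out of the finger line.

```bash
python3 - <<'E'
from h import *
z=np.load('w3.npz'); im=z['p']; hsv=cv2.cvtColor(im,cv2.COLOR_RGB2HSV)
m=((hsv[...,0]>3)&(hsv[...,0]<28)&(hsv[...,1]>150)&(hsv[...,2]>60)).astype(np.uint8); m[:, 330:]=0; m[:120]=0;m[230:]=0;m[:,:200]=0
c=max(cv2.findContours(m,0,1)[0],key=cv2.contourArea)[:,0]
P=np.array([pt(z,u,v,52.)[:2] for u,v in cv2.convexHull(c)[:,0]])
A=np.c_[2*P,np.ones(len(P))]
for _ in range(3):
    c=np.linalg.lstsq(A,(P**2).sum(1),rcond=None)[0]; R=np.hypot(*(P-c[:2]).T); k=abs(R-np.median(R))<1.5;P=P[k];A=A[k]
print('flange',c[:2],np.median(R),len(P))
d=z['d'];q=np.array([pt(z,u,v) for v in range(150,215) for u in range(220,290)]);q=q[(q[:,2]>94)&(q[:,2]<104)]
print('tail top',pt(z,254,184,98),(q.min(0)+q.max(0))/2,q.max(0)-q.min(0))
E
```

```text
flange [438.86609808 219.31750162] 34.42596851711247 33
tail top [438.98514856 220.29941273  98.        ] [438.82270298 219.09417033  97.64821124] [33.57874983 33.30026122  7.29299912]
```

Request:
drive_tool --targets '[[[-0.13,-0.2,2.1,0],[0,0,3,0],[0,0,3,0],[0,0,3,0],[0,0,2.5,0],[0,0,2,0],[0,0,1,0],[0,0,0.4,0],[0,0,0,0],[0,0,0,0]]]' --gripper 1

```text
clock: 4.35
tool_pos: [440.1, 217.7, 62.2]
eef_rot: [1.954, 2.46, 0.002]
ft_force: [-1.0, -0.4, 0.3]
grip_width: 85.3
finger_force: 0.0
```

```bash
python3 - <<'E'
from h import *
to(438.9,219.2,60)
E
```

```text
to (438.9, 219.2, 60) shift cm [ 0.17 -0.09  0.22] tcp [440.1 217.7  62.2] yaw 103.08 tilt 0.07 q [ 0.46  0.29 -0.37  0.9  -0.    1.8 ] F [-1.02 -0.36  0.28] grip 85.3334822432121 t 4.35
```

Request:
drive_tool --targets '[[[0.1,-0.05,0.2,0],[0,0,0,0],[0,0,0,0],[0,0,0,0],[0,0,0,0],[0,0,0,0],[0,0,0,0],[0,0,0,0]]]' --gripper 0 --grip_force 60

```text
clock: 5.15
tool_pos: [439.0, 218.6, 59.7]
eef_rot: [1.954, 2.46, 0.001]
ft_force: [-0.9, -0.3, 5.2]
grip_width: 32.9
finger_force: 59.0
```

```bash
python3 - <<'E'
from h import *
to(438.9,219.2,60)
E
```

```text
to (438.9, 219.2, 60) shift cm [ 0.06  0.   -0.03] tcp [439.  218.6  59.7] yaw 103.1 tilt 0.03 q [ 0.46  0.3  -0.38  0.9   0.    1.8 ] F [-0.92 -0.34  5.19] grip 32.946103938145555 t 5.15
```

Request:
drive_tool --targets '[[[0,0,-1,0],[0,0,-3,0],[0,0,-4,0],[0,0,-4,0],[0,0,-2,0],[-4,0,0,0],[-4.5,0,0,0],[-4.5,0,0,0],[-4.5,0,0,0],[-4.5,0,0,0]]]'

```text
clock: 6.15
tool_pos: [488.7, 2.5, 200.0]
eef_rot: [1.953, 2.46, 0.001]
ft_force: [0.8, 0.0, -2.5]
grip_width: 32.8
finger_force: 60.2
```

Request:
drive_tool --targets '[[[-4.5,0,0,0],[-4.5,0,0,0],[-4.5,0,0,0],[-4.5,0,0,0],[-4.5,0,0,0],[-1.5,0,0,0],[0,0,0,0],[0,0,0,0]]]'

```text
clock: 6.95
tool_pos: [542.8, -229.0, 199.4]
eef_rot: [-1.954, -2.46, -0.0]
ft_force: [-0.4, 0.1, -2.5]
grip_width: 32.6
finger_force: 60.2
```

```bash
python3 - <<'E'
from h import *
snap('side','s1'); snap('wrist','w4'); to(493,-254.7,190)
b=cv2.imread('pics/s1.png')[60:260,180:380]
w=cv2.imread('pics/w4.png')[60:360,100:400]
cv2.imwrite('pics/sw.png',np.hstack([cv2.resize(b,(400,400),interpolation=2),cv2.resize(w,(400,400))]))
E
```

```text
to (493, -254.7, 190) shift cm [-1.43 -5.46  0.96] tcp [ 542.9 -228.3  199.6] yaw 103.16 tilt 0.01 q [-0.4   0.41  0.15  1.32  0.    0.94] F [ 0.41  1.03 -2.89] grip 32.762212122995855 t 7.05
```

View pics/sw.png

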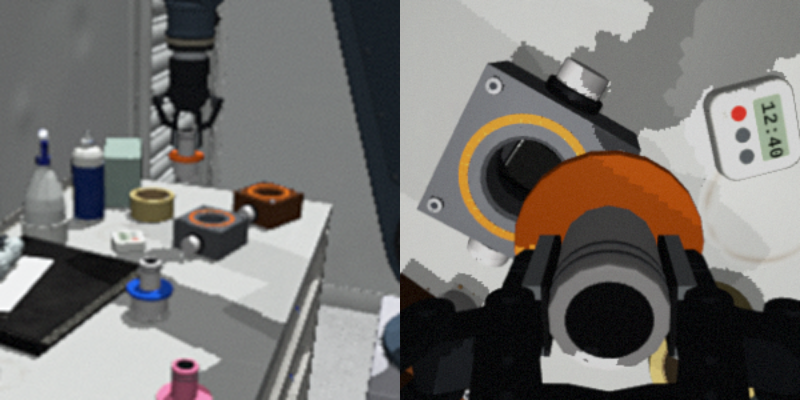

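Left: side view, bushing hangs upright in the gripper, still behind the manifold. Right: wrist view, flange arc centred about (610,240) and tail hole at (610,320); port ring to the upper left. Measuring the bushing's offset in the hand.

```bash
python3 - <<'E'
from h import *
from scipy.optimize import least_squares
z=np.load('w4.npz'); im=z['p']; s=r.sense(); R=Ro.from_rotvec(s['eef_rot']).as_matrix()
hsv=cv2.cvtColor(im,cv2.COLOR_RGB2HSV)
m=((hsv[...,0]>3)&(hsv[...,0]<28)&(hsv[...,1]>150)&(hsv[...,2]>40)&(z['d']<230)&(z['d']>0)).astype(np.uint8)
c=max(cv2.findContours(m,0,1)[0],key=cv2.contourArea)[:,0]
h=s['tool_pos'][2]-7.7
Q=[]
for u in range(c[:,0].min()+4,c[:,0].max()-3,2):
    v=c[c[:,0]==u][:,1].min(); Q.append(R.T@(pt(z,u,v,h)-s['tool_pos']))
P=np.array(Q)[:,:2]; o=least_squares(lambda c:np.hypot(*(P-c).T)-35,[0,0],loss='soft_l1')
print('flange in tool',o.x,abs(o.fun).mean(),len(P), c.min(0),c.max(0))
d=z['d'];q=np.array([R.T@(pt(z,u,v)-s['tool_pos']) for v in range(200,340,2) for u in range(200,320,2) if d[v,u]>0]);
k=(q[:,2]<-34)&(q[:,2]>-44)&(abs(q[:,1])<19)&(abs(q[:,0])<25); print('rim',q[k].min(0),q[k].max(0),k.sum())
E
```

```text
flange in tool [ 0.78905365 -0.00107339] 0.2979102145053823 67 [186 173] [326 251]
rim [-15.70597996 -18.91042719 -43.89937065] [ 17.47710131  18.97820288 -34.00532491] 1790
```

Request:
drive_tool --targets '[[[-0.7,-2.7,0,0],[-0.7,-2.76,0,0],[0,0,0,0],[0,0,0,0],[0,0,0,0]]]'

```text
clock: 7.55
tool_pos: [493.6, -254.7, 199.6]
eef_rot: [1.952, 2.461, 0.0]
ft_force: [-0.8, -0.0, -1.9]
grip_width: 32.7
finger_force: 60.6
```

```bash
python3 - <<'E'
from h import *
to(493,-254.7,190)
E
```

```text
to (493, -254.7, 190) shift cm [ 0.01 -0.06  0.96] tcp [ 493.6 -254.7  199.6] yaw 103.16 tilt 0.03 q [-0.48  0.33  0.05  1.28  0.    0.86] F [-0.81 -0.01 -1.92] grip 32.69548791829265 t 7.55
```

Request:
drive_tool --targets '[[[-0.08,-0.05,2,0],[0,0,3,0],[0,0,1.5,0],[0,0,0.5,0],[0,0,0.5,0],[0,0,0.5,0],[0,0,0.5,0],[0,0,0.5,0],[0,0,0,0]]]'

```text
clock: 8.45
tool_pos: [492.5, -256.3, 108.8]
eef_rot: [-1.953, -2.46, 0.0]
ft_force: [-0.0, -0.5, -2.7]
grip_width: 32.7
finger_force: 60.7
```

```bash
python3 - <<'E'
from h import *
to(493,-254.7,90)
E
```

```text
to (493, -254.7, 90) shift cm [0.15 0.08 1.88] tcp [ 492.5 -256.3  108.8] yaw 103.09 tilt 0.04 q [-0.48  0.38 -0.13  1.07 -0.    0.86] F [-0.03 -0.46 -2.68] grip 32.72127600582961 t 8.45
```

Request:
drive_tool --targets '[[[0.05,0.05,0.3,0],[0,0,0.3,0],[0,0,0.3,0],[0,0,0.3,0],[0,0,0.2,0],[0,0,0,0]]]'

```text
clock: 9.05
tool_pos: [492.9, -255.7, 95.0]
eef_rot: [-1.953, -2.46, 0.0]
ft_force: [0.5, 0.1, -1.9]
grip_width: 32.9
finger_force: 60.7
```

Shank is in with no side load. Now down to the seat.

Request:
drive_tool --targets '[[[0,0,0.2,0],[0,0,0.2,0],[0,0,0.2,0],[0,0,0.1,0],[0,0,0,0],[0,0,0,0]]]'

```text
clock: 9.65
tool_pos: [493.2, -255.9, 88.6]
eef_rot: [1.953, 2.46, 0.0]
ft_force: [-2.6, 0.7, 5.1]
grip_width: 32.6
finger_force: 61.8
```

Request:
drive_tool --targets '[[[0,0,0.05,3],[0,0,0,3],[0,0,0,3],[0,0,0,3],[0,0,0,3],[0,0,0,3]]]'

```text
clock: 10.25
tool_pos: [493.6, -255.7, 88.6]
eef_rot: [2.316, 2.122, 0.002]
ft_force: [-2.2, 4.1, 11.9]
grip_width: 33.0
finger_force: 62.2
```

```bash
python3 - <<'E'
from h import *
to(493,-254.7,88.6);print(r.sense()['moment'])
E
```

```text
to (493, -254.7, 88.6) shift cm [ 0.09 -0.07 -0.  ] tcp [ 493.6 -255.7   88.6] yaw 84.99 tilt 0.08 q [-0.48  0.39 -0.16  1.02  0.    1.18] F [-2.19  4.11 11.86] grip 32.95270421952317 t 10.25
[0.84044438 0.37605879 0.22650788]
```

Request:
drive_tool --targets '[[[0,0,0,3],[0,0,0,3],[0,0,0,3],[0,0,0,3],[0,0,0,3],[0,0,0,3]]]'

```text
clock: 10.85
tool_pos: [493.5, -255.6, 88.5]
eef_rot: [2.619, 1.734, 0.002]
ft_force: [-1.9, 4.3, 11.2]
grip_width: 32.4
finger_force: 62.1
```

```bash
python3 - <<'E'
from h import *
to(493,-254.7,88.6);print(r.sense()['moment'])
E
```

```text
to (493, -254.7, 88.6) shift cm [ 0.07 -0.08 -0.01] tcp [ 493.5 -255.6   88.5] yaw 66.99 tilt 0.06 q [-0.48  0.39 -0.16  1.02  0.    1.49] F [-1.94  4.31 11.17] grip 32.43925479834964 t 10.85
[0.96859109 0.69033642 0.22832106]
```

Request:
drive_tool --targets '[[[0.03,-0.04,0,3],[0,0,0,3],[0,0,0,3],[0,0,0,3],[0,0,0,3],[0,0,0,3]]]'

```text
clock: 11.45
tool_pos: [493.3, -255.2, 88.3]
eef_rot: [2.859, 1.302, 0.002]
ft_force: [-0.8, 4.0, 3.9]
grip_width: 33.0
finger_force: 61.8
```

Request:
drive_tool --targets '[[[0,0,0,3],[0,0,0,3],[0,0,0,3],[0,0,0,3]]]'

```text
clock: 11.85
tool_pos: [492.9, -255.4, 87.6]
eef_rot: [-2.979, -0.996, 0.0]
ft_force: [0.5, -0.6, -2.4]
grip_width: 32.8
finger_force: 60.9
```

```bash
python3 - <<'E'
from h import *
to(493,-254.7,88.6);print(r.sense()['moment'])
E
```

```text
to (493, -254.7, 88.6) shift cm [ 0.05 -0.04 -0.1 ] tcp [ 492.9 -255.4   87.6] yaw 36.97 tilt 0.01 q [-0.48  0.39 -0.16  1.02 -0.    2.02] F [ 0.51 -0.61 -2.4 ] grip 32.84027662414913 t 11.85
[-0.00292086  0.01918185 -0.00611276]
```

The seat support is gone at yaw about 37-49°, so the foot has found the square. Pressing down gently.

Request:
drive_tool --targets '[[[0,0,0.1,0],[0,0,0.1,0],[0,0,0.1,0],[0,0,0,0]]]'

```text
clock: 12.25
tool_pos: [492.8, -255.3, 84.7]
eef_rot: [-2.978, -1.0, 0.0]
ft_force: [-0.1, 1.0, -2.1]
grip_width: 32.6
finger_force: 61.2
```

```bash
python3 - <<'E'
from h import *
to(493,-254.7,75.7);print(r.sense()['moment'])
E
```

```text
to (493, -254.7, 75.7) shift cm [ 0.05 -0.04  0.9 ] tcp [ 492.8 -255.3   84.7] yaw 37.14 tilt 0.01 q [-0.48  0.39 -0.16  1.01 -0.    2.02] F [-0.07  1.04 -2.09] grip 32.603074980805374 t 12.25
[ 0.01515219  0.02500309 -0.01528525]
```

Dropped 4 mm freely. Now pushing the seal; home is TCP z ≈ 75.6.

Request:
drive_tool --targets '[[[0,0,0.15,0],[0,0,0.15,0],[0,0,0.15,0],[0,0,0.15,0],[0,0,0.15,0],[0,0,0.1,0],[0,0,0,0]]]'

```text
clock: 12.95
tool_pos: [492.9, -255.4, 76.4]
eef_rot: [2.978, 1.0, 0.0]
ft_force: [-1.9, 1.2, 3.0]
grip_width: 33.1
finger_force: 61.5
```

Request:
drive_tool --targets '[[[0,0,0.1,0],[0,0,0.1,0],[0,0,0.05,0],[0,0,0,0],[0,0,0,0]]]'

```text
clock: 13.45
tool_pos: [493.0, -255.3, 75.6]
eef_rot: [2.977, 0.999, 0.002]
ft_force: [-12.2, 7.2, 31.7]
grip_width: 32.7
finger_force: 64.6
```

Bottomed at z 75.6 with a firm force rise: home. Relieve, open, retreat.

Request:
drive_tool --targets '[[[0,0,-0.2,0],[0,0,0,0],[0,0,0,0]]]'

```text
clock: 13.75
tool_pos: [492.9, -255.4, 75.7]
eef_rot: [2.978, 0.999, 0.0]
ft_force: [-0.6, 0.9, 2.7]
grip_width: 32.6
finger_force: 61.4
```

Request:
drive_tool --targets '[[[0,0,0,0],[0,0,0,0],[0,0,0,0],[0,0,0,0],[0,0,0,0],[0,0,0,0],[0,0,0,0],[0,0,0,0]]]' --gripper 1

```text
clock: 14.55
tool_pos: [492.9, -255.3, 75.8]
eef_rot: [-2.978, -0.999, -0.0]
ft_force: [0.9, -0.3, -0.3]
grip_width: 85.2
finger_force: 0.0
```

Request:
drive_tool --targets '[[[0,0,-0.5,0],[0,0,-2,0],[0,0,-3,0],[0,0,-4,0],[0,0,-4,0],[0,0,-1.5,0],[0,0,0,0],[0,0,0,0],[0,0,0,0]]]'

```text
clock: 15.45
tool_pos: [492.4, -255.1, 224.7]
eef_rot: [-2.977, -0.999, 0.002]
ft_force: [-0.8, -0.1, -0.3]
grip_width: 85.2
finger_force: 0.0
```

```bash
python3 - <<'E'
from h import *
snap('wrist','w5'); snap('top','t5'); z=np.load('w5.npz'); to(493,-254.7,230)
d=z['d'];q=np.array([pt(z,u,v) for v in range(60,260,2) for u in range(150,370,2) if d[v,u]>0])
R=np.hypot(q[:,0]-493,q[:,1]+254.7)
for n,k in(('tail',(q[:,2]>104)&(R<40)),('flange',(R>22)&(R<32)&(q[:,2]<90)),('block',(R>40)&(R<50)&(q[:,2]<90))): print(n,np.median(q[k],0),(q[k].min(0)+q[k].max(0))/2,k.sum())
z0,z1=np.load('top0.npz'),np.load('t5.npz'); cv2.imwrite('pics/end.png',np.hstack([cv2.cvtColor(z['p'],4)[:,:400],cv2.resize(cv2.cvtColor(z1['p'],4)[150:246,150:350],(400,192)).repeat(2,0)]))
E
```

```text
to (493, -254.7, 230) shift cm [ 0.07  0.   -0.52] tcp [ 492.4 -255.1  224.8] yaw 37.09 tilt 0.1 q [-0.48  0.33  0.1   1.35  0.    2.02] F [-0.24  0.19 -0.1 ] grip 85.82973602987704 t 15.55
tail [ 495.0097901  -254.07136475  114.41751553] [ 494.30698324 -254.89065403  110.28345205] 372
flange [ 502.66125069 -244.99515952   68.50965247] [ 493.23989927 -254.77329916   68.42752447] 405
block [ 497.81791373 -251.47071203   60.70524475] [ 492.89311051 -254.63057086   60.70859577] 793
```

View pics/end.png

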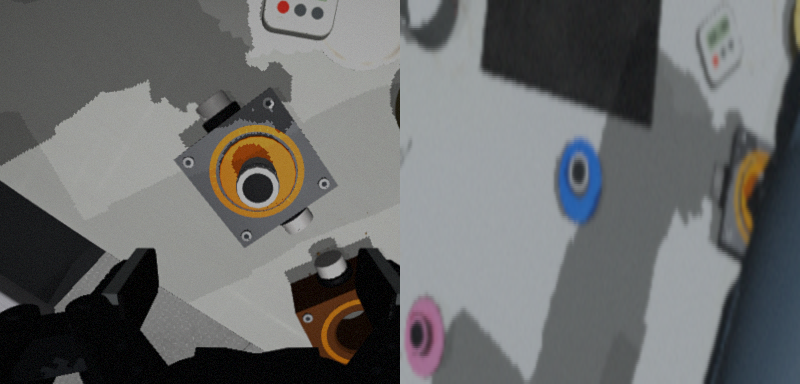

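The bushing is seated at (220,175), with its flange top 7.8 mm above the block face (8 mm when flush). Blue and pink still stand where they were, and the gripper is clear.

```bash
python3 -c "
from cell import r
print(r.hand_in())"
```

```text
the job is handed in; nothing more can be done
None
```

The orange bushing is pressed home in the grey manifold's port, flange flush within measurement error, released with the arm clear, and the job was handed in at about 15.6 s; the blue bushing was not touched, and no verdict was returned.

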